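Refit the belt cover of the decorating wheel

ROBOT

A 6-joint arm with a two-finger parallel gripper is mounted at the origin on a cart in front of the work surface, level with it; the furniture and walls round the work are solid. World frame = base frame: x ahead of the robot, y to its left, z up, the work surface at z = 0. Lengths are in m, angles in degrees, forces in N, time in s.
With the tool pointing down it reaches from about 0.375 to 0.975 m from the base axis. Payload 3.8 kg.
Tool frame: the origin (TCP) lies at the very end of the fingers, on their centre line; the grasp point (between the pads) lies 19 mm behind it; z points along the fingers, y is the direction in which the jaws open and shut (so a half turn about z gives the same grasp; the last joint's range is limited). The gripper opens to 88 mm and grips with 3 to 60 N. Pads are 18 mm wide; open, the fingers measure 123 mm over their backs; the gripper's body (75 mm by 187 mm) begins 45 mm behind the grasp point.
Start: joints at [-68.978, 15.12, 91.902, -0, 72.978, -2.114], TCP at [0.265, -0.621, 0.239] pointing down, gripper open.
Joint ranges: [-150.88, 150.88], [-54.13, 125.18], [17.81, 147.31], [-75.09, 255.09], [0, 152.58], [-146.25, 146.25]. Speed limits (degrees/s): [147.25, 147.25, 180, 180, 180, 180].

INTERFACE

Orientations are given as [roll, pitch, yaw] about the fixed x, y, z axes, in that order (R = Rz(yaw) Ry(pitch) Rx(roll)).
In Python, from cell import r gives the robot as it stands. The module is installed in compiled form; this text tells all that it offers.
- The arm moves only by the shell command python3 -m handwheel 'ROWS'. ROWS is JSON, a list of rows, each a list of 7 numbers: the shift along the tool's x, y, z in cm, then the turn, a rotation vector about the tool's x, y, z in rad, then the finger opening in cm, from 0 to 8.81. A call has 1 to 10 rows; each row shifts and turns the commanded pose from where the row before left it, along the tool's axes as they then stand; what a row does not reach is not made up. A row lasts 1/8 s, in which the tool goes at most 62.5 mm and 10.7 degrees, less where a joint would pass 70% of its speed; a pose out of reach is approached as far as the arm can. A call is refused whole if a number of a shift passes 6.25 or a number of a turn 0.188, either way. A call with a gripper value outside its range is refused whole. The fingers move at their own pace and stop on an object; the grip force is fixed at half the most. Time passes only in rows, so rows that do not move let the fingers close. It gives the time, the measured TCP pose, the force and the opening at its end, in the units of the state.
- r.observe(): the state, without advancing time (a new reading comes with each control period).
- r.get_image(name): name is "scene" or "top" or "wrist"; returns a dict with "img" (384x512x3 uint8, red, green, blue), "fx", "fy", "cx", "cy" (pixels), "extrinsics" (4x4, takes a point from camera to world coordinates); the wrist camera has in their place "hand_eye" (4x4, takes a point from camera to tool coordinates, whose origin is the TCP and whose axes are the flange's). Camera axes: x right, y up, looking along -z (the intrinsics and any distortion apply to the point x, -y, -z); pixel columns grow to the right and rows downward; lengths in m; the calibration is good to about 2 mm. The wrist camera is an equidistant fisheye: a pixel r from the principal point sees the ray r / f radians off the axis. A picture is of the moment at which its call begins: read the wrist's pose just before it. There is no depth.
- r.finish_job(): hands the job in, once; it reports no verdict.
The state is a dict: "clock": time; "joint_positions": joint angles; "qd": joint speeds; "tau": joint torques, N m; "tool_pos": TCP position; "tool_rot": TCP orientation; "wrist_force": force on the tool from outside, world axes, zero at the start; "torque": the same for the moment, N m; "finger_gap": finger opening in m.
Only numpy, scipy, OpenCV 4.12 (cv2) and the standard library are available. Lean on these libraries where they do the work, as an engineer would, in place of code of your own. Each camera call takes 0.05 s, during which the arm holds its last target.

TASK

The orange belt cover of the small decorating wheel lies under the low wooden shelf with its black grip out of reach: take it by the end that sticks out, draw it right out of the shelf, set it down flat on the open table and let go. Then take it by its black grip, hook its tongue at a tilt under the dark lip of the wheel's open belt bay, and swing the cover gently down, without letting it drop, until it lies fully home and flush in the bay; let go of it. Leave the pot, the jar, the tin and the yellow box where they stand.

Things in the scene. Friction and masses are not known exactly. Their poses are not given: they have to be found in the camera images.
- cover: Loose orange belt cover, about 0.16 kg: plate 140 (its x) x 64 (y) x 10 (z) mm, lying on the table under the low shelf at the start with 55 to 65 mm of its tongue (-x) end sticking out in front; only that end can be reached, gripped across the 64 mm width. Origin: centre of the plate's underside; z out of its top.
- cover_tongue (a point): Tip of the cover's tongue, mid-thickness (cover frame x = -84, z = 2.5 mm). The tongue is flat, 40 mm wide (y), 5 mm thick (z 0 to 5 mm, level with the plate's underside) and sticks out 14 mm beyond the plate's -x edge.
- cover_grip (a point): Point on the cover's black grip, 30 mm above the cover's underside; axes as the cover's. The grip stands across the middle of the plate's top: 14 mm thick (x), 40 mm wide (y), from z = 10 to 42 mm in the cover's frame.
- low_shelf: Fixed low wooden shelf, 104 mm deep, 128 wide, 67 tall, a striped bowl (65 mm wide, 32 tall) on its back half. Origin: on the table at the middle of its open front; x points into the shelf, about away from the robot. Opening 100 mm wide, 55 mm high between side boards; no floor, so the cover slides on the table.
- wheel_drive: Fixed grey drive box of a small decorating wheel, 110 mm wide (y), 56 tall, x = -150 to +125 mm; origin on the table, x from the lip end to the wheel-head end, about away from the robot. Aluminium wheel head, 100 mm across, top at z = 74, at x = 73 mm. Before it the belt bay is open at the top: x = -124 to +19, y = -34.5 to +34.5 mm, side rims at z = 56 mm.
- bay_lip (a point): Middle of the lower inner edge of the dark steel lip at the bay's -x end: drive box x = -124, y = 0, z = 53 mm; axes as the drive box's. The lip reaches from here 26 mm to -x and is 5 mm thick (up to z = 58). Under it is a hollow for the tongue, 18 mm deep, with no ledge beneath, so the tongue may dip below the seat while the cover is tilted.
- bay_seat (a point): Where the cover's origin lies when seated: drive box x = -52.5, y = 0, z = 46 mm; axes as the drive box's and then the cover's. It rests on ledges at z = 46 mm, 8.5 mm wide along both sides (from x = -116 mm on) and 10 mm at the wheel-head end, top flush with the side rims. Play: 1.5 mm either way in x, 2.5 mm in y, 2 mm between tongue and lip.
- dotted_pot: Loose bystander, to be left alone: round grey-brown clay pot with pale dots, 82 x 80 x 70 mm; origin at the centre of its underside.
- glaze_jar: Loose bystander, to be left alone: clear glaze jar, 52 mm across, 62 mm tall; origin at the centre of its underside.
- oval_tin: Loose bystander, to be left alone: oval tin, dark blue with a turquoise lid, 78 x 121 x 52 mm; origin at the centre of its underside.
- yellow_box: Loose bystander, to be left alone: yellow box with lid, 46 x 76 x 32 mm; origin at the centre of its underside.

How it is judged:
By the outcome, as a careful person would: the job done as asked, in the order asked, and still so for the second after the job is handed in, with the robot touching nothing.
It also fails if it takes over 56 s, if anything falls off the work surface, if the arm or the gripper's body presses on something with over 40 N, if the wrist force passes 120 N, or if a joint passes its speed limit or range.

## Working session

There is one attempt and no reset: what is moved stays moved. The work goes in short steps, Python scripts to look and compute and a shell command to move; the robot and the scene stay as the last step left them, time stands still between calls to the robot, and variables do not carry over. Pictures are saved under pics/ and viewed, and the job is handed in when it is done.

```bash
mkdir -p pics; ls; python3 - <<'E'
from cell import r
import cv2
s=r.observe();print(s)
for n in("scene","top","wrist"):
    d=r.get_image(n);cv2.imwrite(f"pics/{n}0.png",d["img"][:,:,::-1])
    print(n,{k:(v.round(4).tolist() if hasattr(v,'round') and hasattr(v,'tolist') else v) for k,v in d.items() if k!="img"})
E
```

```text
pics
{'clock': 0.0, 'joint_positions': array([-6.89789044e+01,  1.51687033e+01,  9.19805651e+01, -8.37297707e-04,
        7.29760997e+01, -2.11363234e+00]), 'qd': array([-0.05310326, -0.04129034,  0.04369854, -0.01948591,  0.01112826,
        0.02867403]), 'tau': array([-7.17524881e-05, -5.02117896e+01, -3.56876886e+01,  7.30495225e-02,
        2.95740017e-02, -1.52567145e-04]), 'tool_pos': array([ 0.26495278, -0.62006489,  0.23739984]), 'tool_rot': array([-1.79874688e+02, -3.82422827e-03,  2.31349698e+01]), 'wrist_force': array([-0.28798035,  0.09048741, -0.42820951]), 'torque': array([-0.05164454,  0.02952765, -0.02811166]), 'finger_gap': 0.08792510868823651}
scene {'fx': 435.8079233232721, 'fy': 435.8079233232721, 'cx': 262.76911012832215, 'cy': 196.48061935928575, 'extrinsics': [[-0.8842, 0.3538, -0.3051, 0.1259], [-0.4671, -0.6803, 0.5648, 0.7931], [-0.0077, 0.6419, 0.7668, 1.1247], [0.0, 0.0, 0.0, 1.0]]}
top {'fx': 352.6826306501439, 'fy': 352.6826306501439, 'cx': 250.82854845954273, 'cy': 194.24474646209518, 'extrinsics': [[0.0249, 0.9923, -0.1217, 0.3773], [-0.9994, 0.0277, 0.0214, 0.0166], [0.0246, 0.1211, 0.9923, 1.196], [0.0, 0.0, 0.0, 1.0]]}
wrist {'fx': 297.3186396354542, 'fy': 297.3186396354542, 'cx': 251.1571009085064, 'cy': 195.65379061615596, 'hand_eye': [[0.0009, 0.9601, 0.2796, 0.072], [1.0, -0.0009, -0.0003, -0.0003], [-0.0, 0.2796, -0.9601, -0.1459], [0.0, 0.0, 0.0, 1.0]]}
```

View pics/scene0.png

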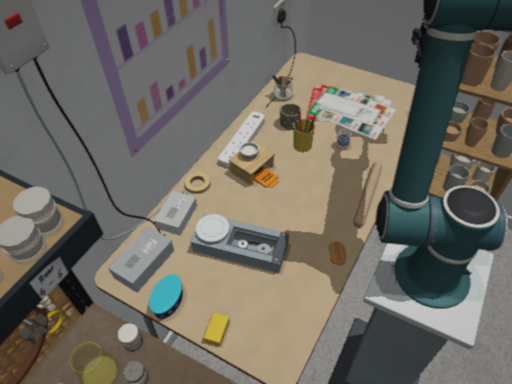

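View pics/top0.png

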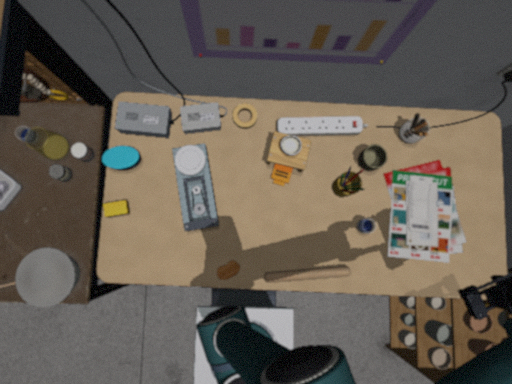

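View pics/wrist0.png

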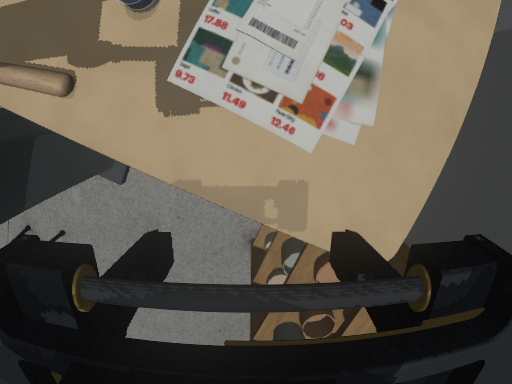

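The top view shows the shelf at about (290,150) with the cover end at (283,173). The drive is at (195,190) with its lip near (200,226). The pot is at (348,183), the jar at (366,226) or (372,155), the tin at (121,158) and the yellow box at (116,208). I'll zoom in.

```bash
cat > h.py <<'E'
import numpy as np,cv2
from cell import r
from scipy.spatial.transform import Rotation as R
def ray(d,uv,s=None):
    u,v=uv
    x=(u-d['cx'])/d['fx'];y=(v-d['cy'])/d['fy']
    if 'hand_eye' in d:
        rr=np.hypot(x,y);th=rr
        k=np.sin(th)/rr if rr>1e-9 else 1
        c=np.array([x*k,-y*k,-np.cos(th)])
        T=toolT(s)@np.array(d['hand_eye'])
    else:
        c=np.array([x,-y,-1.]);T=np.array(d['extrinsics'])
    return T[:3,3],T[:3,:3]@c
def toolT(s):
    T=np.eye(4);T[:3,:3]=R.from_euler('xyz',s['tool_rot'],degrees=True).as_matrix();T[:3,3]=s['tool_pos'];return T
def onz(d,uv,z,s=None):
    o,k=ray(d,uv,s);return o+k*(z-o[2])/k[2]
def proj(d,p,s=None):
    T=toolT(s)@np.array(d['hand_eye']) if 'hand_eye' in d else np.array(d['extrinsics'])
    c=np.linalg.inv(T)@np.append(p,1);c=c[:3];x,y,z=c[0],-c[1],-c[2]
    if 'hand_eye' in d:
        th=np.arctan2(np.hypot(x,y),z);h=np.hypot(x,y);return np.array([d['cx']+d['fx']*th*x/h,d['cy']+d['fy']*th*y/h])
    return np.array([d['cx']+d['fx']*x/z,d['cy']+d['fy']*y/z])
def crop(img,x0,x1,y0,y1,k,fn):
    c=cv2.resize(img[y0:y1,x0:x1,::-1],None,fx=k,fy=k,interpolation=cv2.INTER_CUBIC);cv2.imwrite(fn,c)
E
python3 - <<'E'
from h import *
d=r.get_image("top");crop(d['img'],160,310,120,240,5,'pics/topc.png')
e=r.get_image("scene");crop(e['img'],180,300,130,280,4,'pics/scc.png')
E
```

```text
(no output)
```

View pics/topc.png

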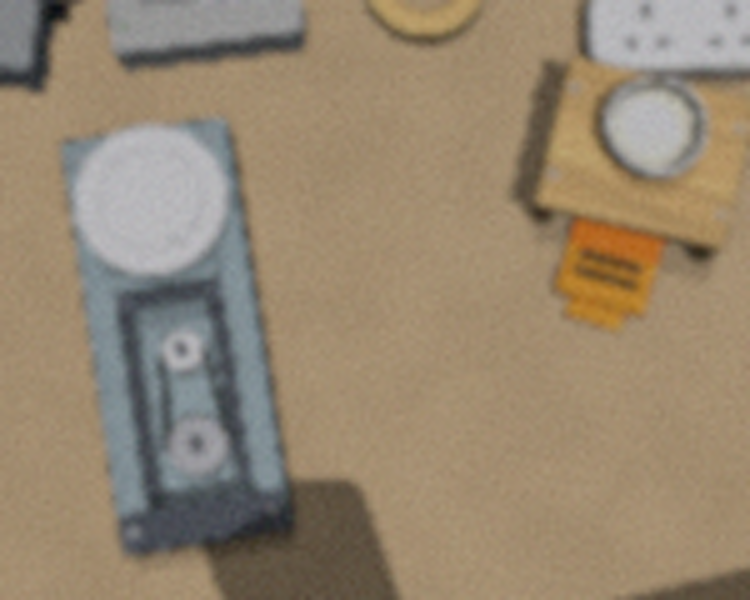

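View pics/scc.png

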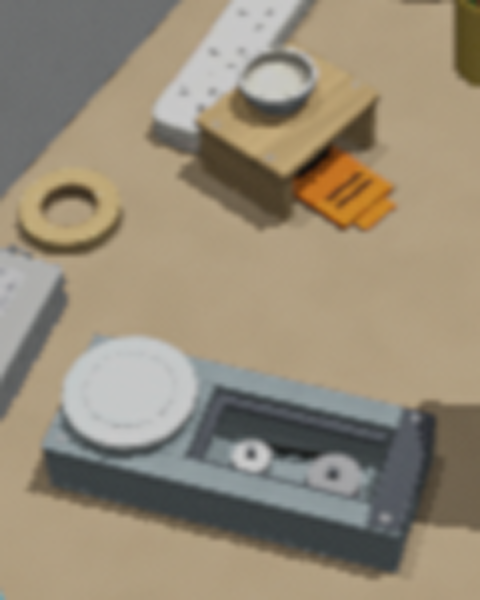

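```bash
python3 - <<'E'
from h import *
d=r.get_image("top")
P=lambda x,y,z:onz(d,(160+(x+.5)/5-.5,120+(y+.5)/5-.5),z)
for n,x,y,z in [("TL",65,143,.056),("TR",228,120,.056),("BR",290,530,.057),("BL",128,553,.057),("head",151,200,.074),("cvL",558,290,.01),("cvR",645,313,.01),("tL",565,315,.004),("tR",618,328,.004),("shFL",537,207,.067),("shFR",715,250,.067),("shBL",570,62,.067)]:
    print(n,P(x,y,z).round(4))
hsv=cv2.cvtColor(d['img'],cv2.COLOR_RGB2HSV)
m=cv2.inRange(hsv,(5,170,120),(22,255,255));m[:, :260]=0;m[:,310:]=0;m[:150]=0;m[200:]=0
ys,xs=np.nonzero(m);pts=np.array([onz(d,(x,y),.008)[:2] for x,y in zip(xs,ys)])
print(len(pts),pts.mean(0));print(m[155:190,268:300]//255)
E
```

```text
TL [0.6626 0.2533 0.056 ]
TR [0.6815 0.147  0.056 ]
BR [0.4126 0.0962 0.057 ]
BL [0.3953 0.1991 0.057 ]
head [0.6222 0.1923 0.074 ]
cvL [ 0.5819 -0.0771  0.01  ]
cvR [ 0.5678 -0.1368  0.01  ]
tL [ 0.5658 -0.0827  0.004 ]
tR [ 0.5578 -0.1192  0.004 ]
shFL [ 0.6267 -0.0579  0.067 ]
shFR [ 0.6016 -0.1748  0.067 ]
shBL [ 0.7249 -0.0778  0.067 ]
276 [ 0.59695455 -0.11050072]
[[0 0 0 ... 0 0 0]
 [0 0 0 ... 0 0 0]
 [0 0 0 ... 0 0 0]
 ...
 [0 0 0 ... 0 0 0]
 [0 0 0 ... 0 0 0]
 [0 0 0 ... 0 0 0]]
```

```bash
cat >> h.py <<'E'
def pose(p,rpy):
    T=np.eye(4);T[:3,3]=p;T[:3,:3]=R.from_euler('xyz',rpy,degrees=True).as_matrix();return T
def plan(T1,n,T0=None,g=8.8):
    "n equal rows from T0 to T1 (straight line, constant turn), printed"
    if T0 is None:T0=toolT(r.observe())
    rv=R.from_matrix(T0[:3,:3].T@T1[:3,:3]).as_rotvec()
    q=T0[:3,:3]
    for i in range(n):
        s=q.T@(T1[:3,3]-T0[:3,3])/n*100
        print([*s.round(2).tolist(),*(rv/n).round(4).tolist(),g])
        q=q@R.from_rotvec(rv/n).as_matrix()
E
python3 - <<'E'
from h import *
plan(pose([.50,-.06,.24],[180,0,167]),15)
E
```

```text
[2.91, -2.82, -0.01, -0.0, -0.0001, -0.1674, 8.8]
[3.34, -2.3, -0.01, -0.0, -0.0001, -0.1674, 8.8]
[3.67, -1.71, -0.01, -0.0, -0.0001, -0.1674, 8.8]
[3.91, -1.07, -0.01, -0.0, -0.0001, -0.1674, 8.8]
[4.03, -0.41, -0.01, -0.0, -0.0001, -0.1674, 8.8]
[4.04, 0.27, -0.01, -0.0, -0.0001, -0.1674, 8.8]
[3.94, 0.94, -0.01, -0.0, -0.0001, -0.1674, 8.8]
[3.73, 1.58, -0.01, -0.0, -0.0001, -0.1674, 8.8]
[3.41, 2.18, -0.01, -0.0, -0.0001, -0.1674, 8.8]
[3.0, 2.72, -0.01, -0.0, -0.0001, -0.1674, 8.8]
[2.51, 3.18, -0.01, -0.0, -0.0001, -0.1674, 8.8]
[1.94, 3.56, -0.01, -0.0, -0.0001, -0.1674, 8.8]
[1.32, 3.83, -0.01, -0.0, -0.0001, -0.1674, 8.8]
[0.66, 4.0, -0.01, -0.0, -0.0001, -0.1674, 8.8]
[-0.01, 4.05, -0.01, -0.0, -0.0001, -0.1674, 8.8]
```

```bash
python3 -m handwheel '[[2.9,-2.8,0,0,0,-0.167,8.8],[3.3,-2.3,0,0,0,-0.167,8.8],[3.7,-1.7,0,0,0,-0.167,8.8],[3.9,-1.1,0,0,0,-0.167,8.8],[4,-0.4,0,0,0,-0.167,8.8],[4,0.3,0,0,0,-0.167,8.8],[3.9,0.9,0,0,0,-0.167,8.8],[3.7,1.6,0,0,0,-0.167,8.8],[3.4,2.2,0,0,0,-0.167,8.8],[3,2.7,0,0,0,-0.167,8.8]]' && python3 -m handwheel '[[2.5,3.2,0,0,0,-0.167,8.8],[1.9,3.6,0,0,0,-0.167,8.8],[1.3,3.8,0,0,0,-0.167,8.8],[0.7,4,0,0,0,-0.167,8.8],[0,4,0,0,0,-0.167,8.8],[0,0,0,0,0,0,8.8]]'; python3 - <<'E'
from h import *
s=r.observe();print(s['tool_pos'],s['tool_rot'],s['joint_positions'].round(1),s['wrist_force'])
d=r.get_image("wrist");cv2.imwrite('pics/w1.png',d['img'][:,:,::-1])
E
```

```text
clock: 1.55
tool_pos: [0.4223, -0.2479, 0.2389]
tool_rot: [180.0, 0.0, 119.1]
wrist_force: [0.6, -1.3, -0.3]
finger_gap: 0.088
clock: 2.3
tool_pos: [0.5018, -0.0613, 0.2388]
tool_rot: [180.0, 0.0, 166.9]
wrist_force: [0.7, -0.5, 0.7]
finger_gap: 0.0879
[ 0.50182855 -0.06127816  0.23878039] [1.79975711e+02 1.01533513e-02 1.66865941e+02] [ -9.8  -3.4 112.2   0.   71.2 -86.7] [ 0.69279028 -0.51523899  0.74273948]
```

View pics/w1.png

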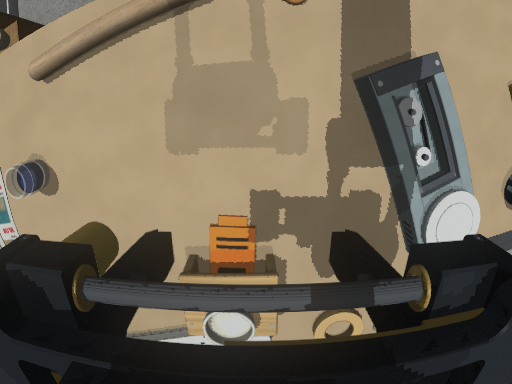

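The wrist view shows the cover plate's front edge from about (210,225) to (257,226), with the tongue at (219–247, 216) and the shelf behind. The lip and bay are at the upper right.

```bash
python3 - <<'E'
from h import *
s=r.observe();d=r.get_image("wrist")
crop(d['img'],195,275,200,300,7,'pics/w1a.png');crop(d['img'],340,490,40,250,3.5,'pics/w1b.png')
E
```

```text
(no output)
```

View pics/w1a.png

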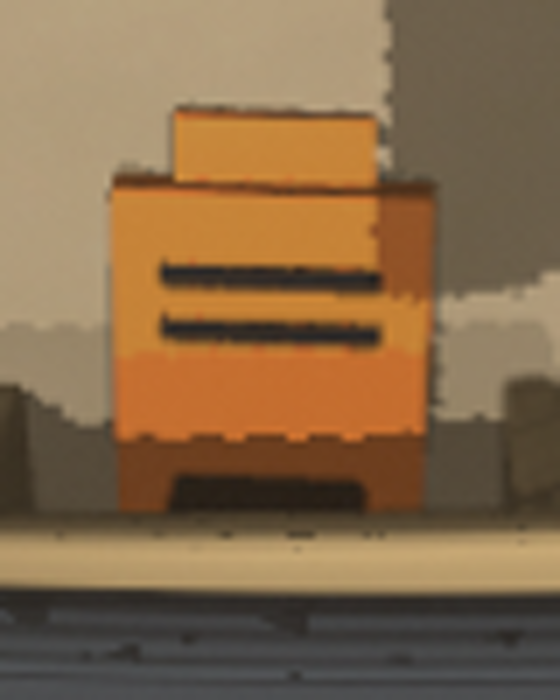

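View pics/w1b.png

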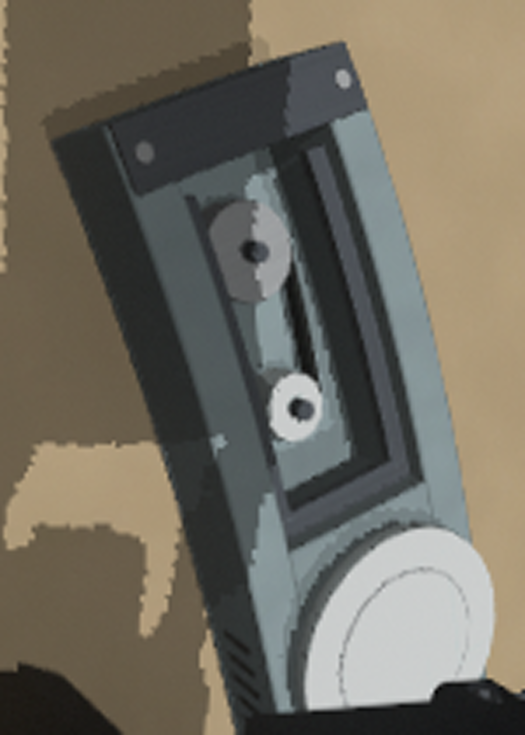

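```bash
python3 - <<'E'
from h import *
s=r.observe();d=r.get_image("wrist")
A=lambda x,y,z:onz(d,(195+(x+.5)/7-.5,200+(y+.5)/7-.5),z,s)
B=lambda x,y,z:onz(d,(340+(x+.5)/3.5-.5,40+(y+.5)/3.5-.5),z,s)
print("cover");L,Rr,bl,br=A(112,187,.01),A(436,189,.01),A(118,503,.01),A(424,503,.01)
tl,tr=A(174,112,.005),A(380,116,.005)
for p in(L,Rr,bl,br,tl,tr):print(p.round(4))
def ang(v):return np.degrees(np.arctan2(v[1],v[0]))
print(np.linalg.norm((L-Rr)),ang(L-Rr),ang(bl-L),ang(br-Rr),ang(tl-tr), ((L+Rr)/2).round(4),((tl+tr)/2).round(4))
print("drive")
a,b,c,e=B(107,123,.058),B(345,43,.058),B(140,194,.058),B(367,112,.058)
f,g,h=B(422,483,.056),B(288,547,.056),B(333,127,.056)
for p in(a,b,c,e,f,g,h):print(p.round(4))
print(ang(a-b),ang(c-e),ang(f-h),ang(g-f))
for n,p,x in(("o",(a+b)/2,-.15),("i",(c+e)/2,-.124),("bayend",(f+g)/2,.019)):
  for y in(11,):
    t=np.radians(y);print(n,(p[:2]-x*np.array([np.cos(t),np.sin(t)])).round(4))
E
```

```text
cover
[ 0.5669 -0.1357  0.01  ]
[ 0.5815 -0.0742  0.01  ]
[ 0.6361 -0.1548  0.01  ]
[ 0.6501 -0.0924  0.01  ]
[ 0.5562 -0.1206  0.005 ]
[ 0.5661 -0.0817  0.005 ]
0.06323888737835298 -103.43329420778439 -15.383619347700389 -14.886092255382913 -104.32849862787677 [ 0.5742 -0.105   0.01  ] [ 0.5611 -0.1012  0.005 ]
drive
[0.4154 0.096  0.058 ]
[0.3961 0.2002 0.058 ]
[0.4403 0.1029 0.058 ]
[0.4218 0.2042 0.058 ]
[0.5647 0.2142 0.056 ]
[0.5754 0.147  0.056 ]
[0.426  0.1883 0.056 ]
-79.46243694238039 -79.65928665326958 10.594171287700595 -80.9236635113278
o [0.553  0.1767]
i [0.5528 0.1772]
bayend [0.5514 0.177 ]
```

```bash
python3 - <<'E'
from h import *
T=pose([.5858,-.1079,.005],[180,0,166]);T[:3,:3]=T[:3,:3]@R.from_rotvec([0,-np.radians(15),0]).as_matrix()
H=T.copy();H[2,3]=.08
plan(H,4);plan(T,3,H)
E
```

```text
[-2.32, -0.58, 3.97, 0.0002, -0.0655, 0.0026, 8.8]
[-2.06, -0.57, 4.11, 0.0002, -0.0655, 0.0026, 8.8]
[-1.79, -0.57, 4.24, 0.0002, -0.0655, 0.0026, 8.8]
[-1.51, -0.56, 4.34, 0.0002, -0.0655, 0.0026, 8.8]
[0.65, -0.0, 2.41, 0.0, 0.0, 0.0, 8.8]
[0.65, -0.0, 2.41, 0.0, 0.0, 0.0, 8.8]
[0.65, -0.0, 2.41, 0.0, 0.0, 0.0, 8.8]
```

```bash
python3 -m handwheel '[[-2.3,-0.6,4,0,-0.0655,0.003,8.8],[-2.1,-0.6,4.1,0,-0.0655,0.003,8.8],[-1.8,-0.55,4.2,0,-0.0655,0.003,8.8],[-1.5,-0.55,4.3,0,-0.0655,0.003,8.8],[0,0,0,0,0,0,8.8],[0,0,0,0,0,0,8.8]]'; python3 - <<'E'
from h import *
s=r.observe();print(s['tool_pos'],s['tool_rot'])
T=pose([.5858,-.1079,.005],[180,0,166]);T[:3,:3]=T[:3,:3]@R.from_rotvec([0,-np.radians(15),0]).as_matrix()
plan(T,3)
d=r.get_image("wrist");cv2.imwrite('pics/w2.png',d['img'][:,:,::-1])
E
```

```text
clock: 3.2
tool_pos: [0.5864, -0.1084, 0.0816]
tool_rot: [179.9, 15.0, 165.9]
wrist_force: [0.6, -0.6, -0.2]
finger_gap: 0.0883
[ 0.58637745 -0.10844538  0.08161054] [179.90931591  15.01165722 165.85532606]
[0.68, 0.01, 2.46, 0.0003, 0.0001, -0.0008, 8.8]
[0.68, 0.01, 2.46, 0.0003, 0.0001, -0.0008, 8.8]
[0.68, 0.01, 2.46, 0.0003, 0.0001, -0.0008, 8.8]
```

View pics/w2.png

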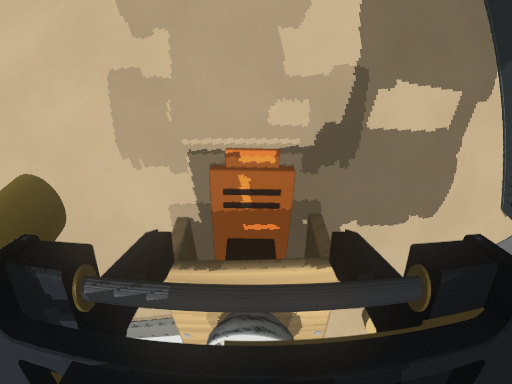

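The cover is centred between the fingers, with the plate at columns 210–294 and the fingers at 150 and 355. I'll descend and close.

```bash
python3 -m handwheel '[[0.7,0,2.5,0,0,0,8.8],[0.7,0,2.4,0,0,0,8.8],[0.65,0,2.4,0,0,0,8.8],[0,0,0,0,0,0,8.8]]' && python3 -m handwheel '[[0,0,0,0,0,0,5.8],[0,0,0,0,0,0,5.8],[0,0,0,0,0,0,5.8],[0,0,0,0,0,0,5.8]]'
```

```text
clock: 3.75
tool_pos: [0.585, -0.107, 0.0049]
tool_rot: [179.9, 14.9, 166.0]
wrist_force: [0.1, -0.3, 0.8]
finger_gap: 0.0883
clock: 4.25
tool_pos: [0.5867, -0.1074, 0.0065]
tool_rot: [179.9, 15.2, 165.9]
wrist_force: [-2.3, -0.0, 6.4]
finger_gap: 0.0631
```

```bash
python3 -m handwheel '[[1,0,-0.27,0,0,0,5.8],[1.9,0,-0.51,0,0,0,5.8],[1.9,0,-0.51,0,0,0,5.8],[0,0,0,0,0,0,5.8]]'; python3 - <<'E'
from h import *
d=r.get_image("top");crop(d['img'],240,340,120,220,6,'pics/t2.png')
E
```

```text
clock: 4.75
tool_pos: [0.5372, -0.095, 0.0064]
tool_rot: [179.9, 15.1, 166.0]
wrist_force: [-5.5, 1.0, 12.6]
finger_gap: 0.0632
```

View pics/t2.png

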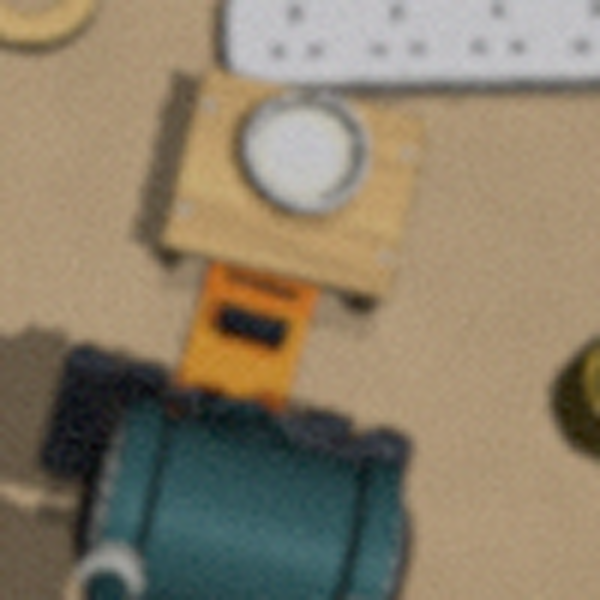

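The cover follows the gripper and its black grip is already in the open. I'll keep drawing it out.

```bash
python3 -m handwheel '[[1.9,0,-0.58,0,0,0,5.8],[1.9,0,-0.52,0,0,0,5.8],[1.9,0,-0.51,0,0,0,5.8],[1.9,0,-0.51,0,0,0,5.8],[1.9,0,-0.51,0,0,0,5.8],[1.5,0,-0.4,0,0,0,5.8],[0,0,0,0,0,0,5.8],[0,0,0,0,0,0,5.8]]'; python3 - <<'E'
from h import *
d=r.get_image("top");crop(d['img'],220,360,120,260,5,'pics/t3.png')
E
```

```text
clock: 5.8
tool_pos: [0.4259, -0.0672, 0.0064]
tool_rot: [179.9, 15.0, 166.0]
wrist_force: [-6.3, 1.4, 18.5]
finger_gap: 0.063
```

View pics/t3.png

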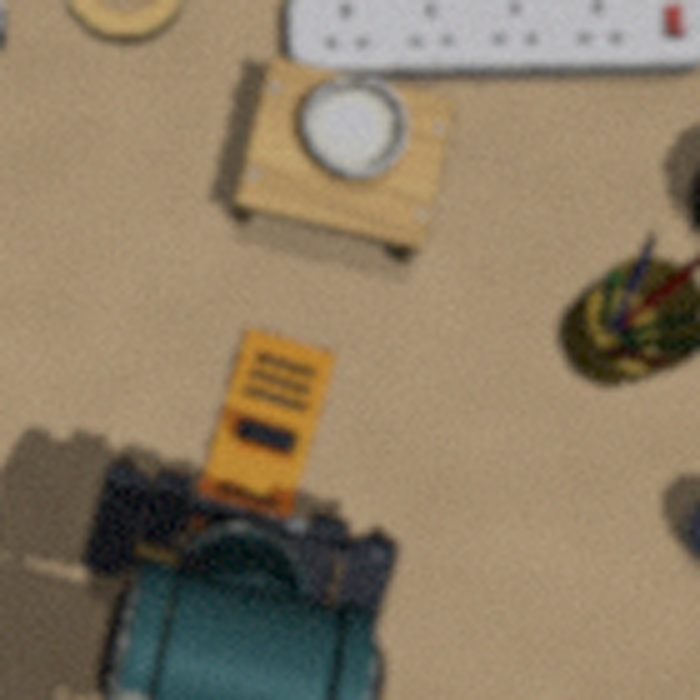

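The cover is fully out of the shelf and lies flat on the open table. I'll release it and rise.

```bash
python3 -m handwheel '[[0,0,0,0,0,0,8.8],[0,0,0,0,0,0,8.8],[0,0,0,0,0,0,8.8],[-0.6,0,-2.4,0,0,0,8.8],[-0.65,0,-2.4,0,0,0,8.8],[-0.65,0,-2.4,0,0,0,8.8]]'; python3 - <<'E'
from h import *
T=pose([.49,-.08,.17],[180,0,76]);plan(T,10)
E
```

```text
clock: 6.6
tool_pos: [0.4256, -0.0674, 0.0802]
tool_rot: [179.9, 14.9, 166.0]
wrist_force: [0.8, -0.2, -0.3]
finger_gap: 0.0881
[-0.86, 0.03, -0.7, 0.0206, 0.0203, 0.1561, 8.8]
[-0.84, 0.15, -0.72, 0.0206, 0.0203, 0.1561, 8.8]
[-0.79, 0.27, -0.74, 0.0206, 0.0203, 0.1561, 8.8]
[-0.72, 0.37, -0.76, 0.0206, 0.0203, 0.1561, 8.8]
[-0.64, 0.46, -0.78, 0.0206, 0.0203, 0.1561, 8.8]
[-0.55, 0.54, -0.81, 0.0206, 0.0203, 0.1561, 8.8]
[-0.44, 0.6, -0.83, 0.0206, 0.0203, 0.1561, 8.8]
[-0.33, 0.64, -0.85, 0.0206, 0.0203, 0.1561, 8.8]
[-0.21, 0.66, -0.87, 0.0206, 0.0203, 0.1561, 8.8]
[-0.09, 0.67, -0.88, 0.0206, 0.0203, 0.1561, 8.8]
```

```bash
python3 -m handwheel '[[-0.9,0,-0.8,0.0206,0.0203,0.156,8.8],[-0.8,0.15,-0.7,0.0206,0.0203,0.156,8.8],[-0.8,0.3,-0.7,0.0206,0.0203,0.156,8.8],[-0.7,0.4,-0.8,0.0206,0.0203,0.156,8.8],[-0.6,0.5,-0.8,0.0206,0.0203,0.156,8.8],[-0.5,0.5,-0.8,0.0206,0.0203,0.156,8.8],[-0.4,0.6,-0.8,0.0206,0.0203,0.156,8.8],[-0.3,0.6,-0.8,0.0206,0.0203,0.156,8.8],[-0.2,0.7,-0.9,0.0206,0.0203,0.156,8.8],[-0.1,0.7,-0.9,0.0206,0.0203,0.156,8.8]]';python3 -m handwheel '[[0,0,0,0,0,0,5],[0,0,0,0,0,0,5]]'; python3 - <<'E'
from h import *
s=r.observe();print(s['tool_pos'],s['tool_rot'],s['joint_positions'].round(1))
d=r.get_image("wrist");cv2.imwrite('pics/w3.png',d['img'][:,:,::-1])
E
```

```text
clock: 7.85
tool_pos: [0.49, -0.0781, 0.1701]
tool_rot: [-180.0, -0.0, 75.7]
wrist_force: [-0.4, -0.7, 1.4]
finger_gap: 0.0883
clock: 8.1
tool_pos: [0.4893, -0.0781, 0.1696]
tool_rot: [180.0, 0.0, 76.2]
wrist_force: [0.1, 0.0, -0.5]
finger_gap: 0.07
[ 0.48931972 -0.07811548  0.16957989] [1.79996976e+02 4.46379410e-02 7.61684828e+01] [-11.9  -1.3 117.7  -0.   63.5   1.9]
```

View pics/w3.png

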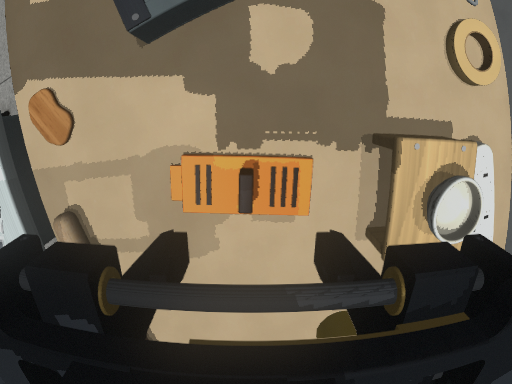

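The wrist view shows the whole cover lying flat. The plate spans columns 182–313 and rows 155–215, and the grip is at about (246,190).

```bash
python3 - <<'E'
from h import *
s=r.observe();d=r.get_image("wrist")
hsv=cv2.cvtColor(d['img'],cv2.COLOR_RGB2HSV)
crop(d['img'],165,325,145,225,5,'pics/w3a.png')
m=cv2.inRange(hsv,(4,150,80),(20,255,255));m[:140]=0;m[230:]=0;m[:,:160]=0;m[:,330:]=0
ys,xs=np.nonzero(m);P=np.array([onz(d,(x,y),.01,s)[:2] for x,y in zip(xs,ys)])
print(len(P),cv2.minAreaRect((P*1000).astype(np.float32)))
def ang(v):return np.degrees(np.arctan2(v[1],v[0]))
# edges by robust column/row extremes in rough cover frame
t=np.radians(-14);Q=P@np.array([[np.cos(t),-np.sin(t)],[np.sin(t),np.cos(t)]])
E
```

```text
6423 ((476.49981689453125, -80.3067626953125), (64.30044555664062, 151.55538940429688), 74.77337646484375)
```

View pics/w3a.png

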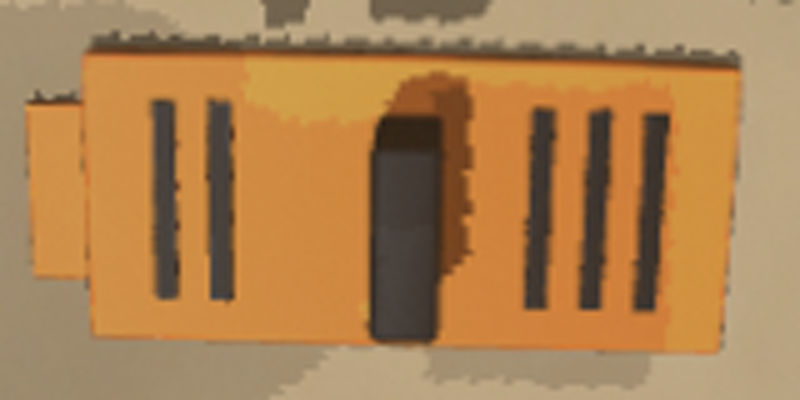

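```bash
python3 - <<'E'
from h import *
s=r.observe();d=r.get_image("wrist")
A=lambda x,y,z:onz(d,(165+(x+.5)/5-.5,145+(y+.5)/5-.5),z,s)[:2]
a,b,c,e=A(84,54,.01),A(738,68,.01),A(719,352,.01),A(92,337,.01)
def ang(v):return np.degrees(np.arctan2(v[1],v[0]))
print(ang(b-a),ang(c-e),ang(a-e)-90,ang(b-c)-90,np.linalg.norm(a-b),np.linalg.norm(c-e),np.linalg.norm(a-e),np.linalg.norm(b-c),(a+b+c+e)/4)
g=[A(373,150,.042),A(441,150,.042),A(434,340,.042),A(370,340,.042)];print(np.mean(g,0),np.linalg.norm(g[0]-g[1]),np.linalg.norm(g[1]-g[2]))
E
```

```text
-15.139646381220675 -15.240135512761258 -15.638961874711768 -14.599588457843112 0.1378079528920043 0.13895561716904434 0.0631275882457081 0.06337171567877663 [ 0.48243047 -0.08237769]
[ 0.48236705 -0.08232422] 0.012793434413166296 0.037870927825619224
```

```bash
python3 - <<'E'
from h import *
plan(pose([.4824,-.0823,.013],[180,0,74.9]),5,g=5)
E
```

```text
[-0.12, -0.11, 3.13, 0.0, 0.0001, 0.0042, 5]
[-0.12, -0.11, 3.13, 0.0, 0.0001, 0.0042, 5]
[-0.12, -0.11, 3.13, 0.0, 0.0001, 0.0042, 5]
[-0.12, -0.11, 3.13, 0.0, 0.0001, 0.0042, 5]
[-0.12, -0.11, 3.13, 0.0, 0.0001, 0.0042, 5]
```

```bash
python3 -m handwheel '[[-0.12,-0.11,3.1,0,0,0.0042,5],[-0.12,-0.11,3.1,0,0,0.0042,5],[-0.12,-0.11,3.1,0,0,0.0042,5],[-0.12,-0.11,3.1,0,0,0.0042,5],[-0.12,-0.11,3.1,0,0,0.0042,5],[0,0,0.1,0,0,0,5]]' && python3 -m handwheel '[[0,0,0,0,0,0,1.0],[0,0,0,0,0,0,1.0],[0,0,0,0,0,0,1.0],[0,0,0,0,0,0,1.0],[0,0,0,0,0,0,1.0]]'
```

```text
clock: 9.0
tool_pos: [0.4812, -0.0822, 0.0125]
tool_rot: [-179.8, 0.0, 74.9]
wrist_force: [-0.7, -0.1, -0.6]
finger_gap: 0.0496
clock: 9.62
tool_pos: [0.4838, -0.0829, 0.0151]
tool_rot: [179.9, 0.0, 74.8]
wrist_force: [-2.6, 1.4, 7.0]
finger_gap: 0.0136
```

```bash
python3 - <<'E'
from h import *
T0=toolT(r.observe());U=T0.copy();U[2,3]=.05
V=pose([.48,.04,.20],[180,0,100.6]);plan(V,7,U,g=1)
E
```

```text
[1.68, -0.51, -2.14, 0.0003, 0.0001, -0.0643, 1]
[1.71, -0.4, -2.14, 0.0003, 0.0001, -0.0643, 1]
[1.73, -0.29, -2.14, 0.0003, 0.0001, -0.0643, 1]
[1.75, -0.18, -2.14, 0.0003, 0.0001, -0.0643, 1]
[1.75, -0.07, -2.14, 0.0003, 0.0001, -0.0643, 1]
[1.76, 0.05, -2.14, 0.0003, 0.0001, -0.0643, 1]
[1.75, 0.16, -2.14, 0.0003, 0.0001, -0.0643, 1]
```

```bash
python3 -m handwheel '[[0,0,-1,0,0,0,1],[0,0,-2.5,0,0,0,1],[1.7,-0.5,-2.1,0,0,-0.064,1],[1.7,-0.4,-2.1,0,0,-0.064,1],[1.7,-0.3,-2.1,0,0,-0.064,1],[1.75,-0.2,-2.1,0,0,-0.064,1],[1.75,-0.1,-2.1,0,0,-0.064,1],[1.75,0.05,-2.1,0,0,-0.064,1],[1.75,0.15,-2.1,0,0,-0.064,1],[0,0,0,0,0,0,1]]' ;python3 -m handwheel '[[0,0,0,0,0,0,1]]'; python3 - <<'E'
from h import *
s=r.observe();print(s['tool_pos'],s['tool_rot'],s['joint_positions'].round(1))
d=r.get_image("wrist");cv2.imwrite('pics/w4.png',d['img'][:,:,::-1])
E
```

```text
clock: 10.88
tool_pos: [0.4803, 0.0406, 0.1982]
tool_rot: [179.7, 0.1, 100.6]
wrist_force: [-0.0, 0.3, -2.6]
finger_gap: 0.014
clock: 11.0
tool_pos: [0.4785, 0.0395, 0.1955]
tool_rot: [180.0, 0.1, 100.5]
wrist_force: [0.3, -0.4, -1.4]
finger_gap: 0.0139
[0.47849686 0.03950083 0.19554463] [1.79998653e+02 7.53505565e-02 1.00455264e+02] [ 1.800e+00 -4.400e+00  1.179e+02 -1.000e-01  6.660e+01 -8.600e+00]
```

View pics/w4.png

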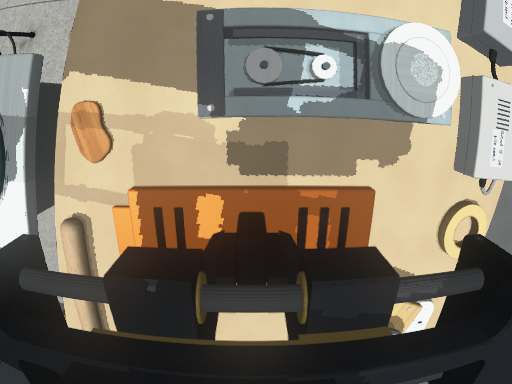

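The drive is now in clear view. The lip spans columns 197–225 and rows 12–117, and the bay runs from column 225 to about 368. The cover is held level, with its plate at columns 130–375.

```bash
python3 - <<'E'
from h import *
d=r.get_image("wrist")
crop(d['img'],190,390,0,130,4,'pics/w4a.png');crop(d['img'],105,385,175,265,2.8,'pics/w4b.png')
E
```

```text
(no output)
```

View pics/w4a.png

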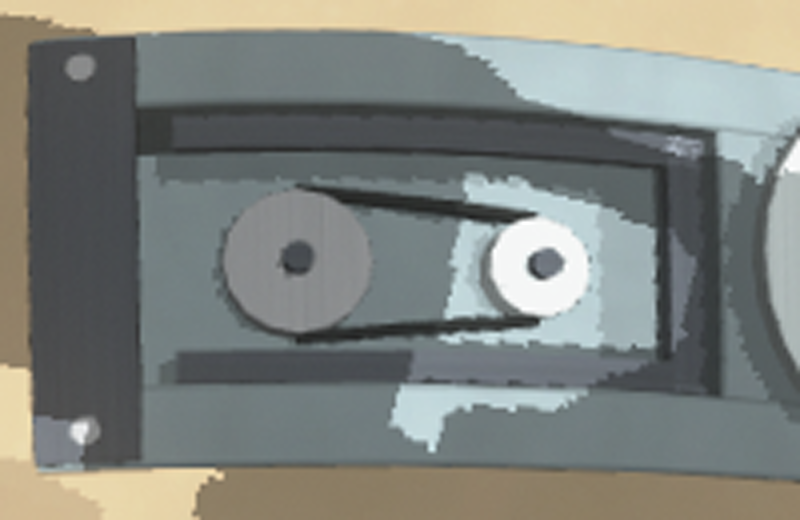

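View pics/w4b.png

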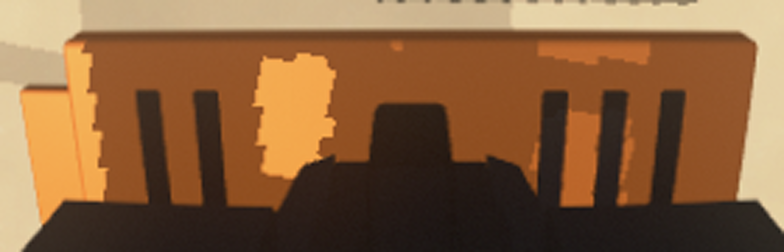

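```bash
python3 - <<'E'
from h import *
s=r.observe();d=r.get_image("wrist");print(s['tool_pos'],s['tool_rot'])
A=lambda x,y,z:onz(d,(190+(x+.5)/4-.5,0+(y+.5)/4-.5),z,s)[:2]
def ang(v):return np.degrees(np.arctan2(v[1],v[0]))
lo=[A(28,41,.058),A(35,466,.058)];li=[A(135,37,.058),A(141,462,.058)]
bf=[A(136,107,.056),A(718,132,.056)];bn=[A(142,385,.056),A(719,396,.056)]
print("yaw",ang(lo[0]-lo[1])-90,ang(li[0]-li[1])-90,ang(bf[1]-bf[0]),ang(bn[1]-bn[0]),ang(bf[1]-bn[1])-90)
print("len",np.linalg.norm(lo[0]-lo[1]),np.linalg.norm(li[0]-li[1]),np.linalg.norm(bf[1]-bf[0]),np.linalg.norm(bf[1]-bn[1]),np.linalg.norm(bf[0]-bn[0]))
for y in(10.3,10.6):
  t=np.radians(y);X=np.array([np.cos(t),np.sin(t)])
  for p,x in((lo,-.15),(li,-.124),([bf[0],bn[0]],-.124),([bf[1],bn[1]],.019)):print(y,(np.mean(p,0)-x*X).round(4))
# cover in tool frame
ins=np.linalg.inv(toolT(s))
def C(x,y,zt):
    p=onz(d,(105+(x+.5)/2.8-.5,175+(y+.5)/2.8-.5),s['tool_pos'][2]-zt,s);return (ins@np.append(p,1))[:3]*1000
print("cover corners tool",C(70,42,.0038).round(1),C(755,44,.0038).round(1), "tongue tip",C(21,90,.0090).round(1))
E
```

```text
[0.4781534  0.03927992 0.19497013] [-1.79927146e+02  5.44631127e-02  1.00427316e+02]
yaw 11.544844273150218 11.335121380011685 11.232815259978896 11.383120394521741 10.422079268282332
len 0.10625649352852069 0.10541297250530532 0.14346495885359872 0.06869641122406507 0.06906450506210099
10.3 [0.5532 0.1763]
10.3 [0.5528 0.1762]
10.3 [0.5529 0.1765]
10.3 [0.5521 0.1789]
10.6 [0.5531 0.177 ]
10.6 [0.5527 0.1769]
10.6 [0.5528 0.1772]
10.6 [0.5522 0.1788]
cover corners tool [ 32.1 -67.2   3.9] [31.9 68.   3.7] tongue tip [ 20.2 -82.6   9.1]
```

```bash
cat >> h.py <<'E'
YAW=11.1;X2=np.array([np.cos(np.radians(YAW)),np.sin(np.radians(YAW)),0]);LIP=np.array([.431,.154,0])
ROOT=np.array([0,-.0698,.0088])
def tgt(th,rx,rz,back=0,up=0,ry=0,yaw=YAW):
    "tool pose with cover root at drive x=rx, z=rz (m), tilt th deg, moved back along cover +x"
    M=R.from_euler('xyz',[180,0,yaw+90],degrees=True).as_matrix()@R.from_rotvec([-np.radians(th),0,0]).as_matrix()
    root=LIP+X2*(rx+.124)+np.array([-X2[1],X2[0],0])*ry+[0,0,rz]
    T=np.eye(4);T[:3,:3]=M;T[:3,3]=root-M@ROOT+M[:,1]*back+[0,0,up];return T
def meas(n=6):
    ps=[];qs=[]
    for i in range(n):
        s=r.observe();ps.append(s['tool_pos']);qs.append(s['tool_rot']);r.get_image('top')
    Ms=R.from_euler('xyz',np.array(qs),degrees=True).mean()
    T=np.eye(4);T[:3,:3]=Ms.as_matrix();T[:3,3]=np.mean(ps,0);print('std',np.std(ps,0).round(4));return T
E
python3 - <<'E'
from h import *
T0=meas();print(T0[:3,3],R.from_matrix(T0[:3,:3]).as_euler('xyz',degrees=True))
A=tgt(20,-.1222,.0515,.022,.05);print(A[:3,3]);plan(A,8,T0,g=1)
E
```

```text
std [0.0002 0.0001 0.0003]
[0.47857626 0.03942852 0.19543803] [-1.79972051e+02  5.08233326e-02  1.00441462e+02]
[0.51446287 0.17037476 0.14116674]
[1.53, 0.74, 0.68, -0.0437, 0.0004, -0.0014, 1]
[1.53, 0.71, 0.71, -0.0437, 0.0004, -0.0014, 1]
[1.53, 0.68, 0.74, -0.0437, 0.0004, -0.0014, 1]
[1.53, 0.65, 0.77, -0.0437, 0.0004, -0.0014, 1]
[1.52, 0.62, 0.8, -0.0437, 0.0004, -0.0014, 1]
[1.52, 0.58, 0.82, -0.0437, 0.0004, -0.0014, 1]
[1.52, 0.55, 0.85, -0.0437, 0.0004, -0.0014, 1]
[1.52, 0.51, 0.87, -0.0437, 0.0004, -0.0014, 1]
```

```bash
python3 -m handwheel '[[1.5,0.75,0.7,-0.0437,0,-0.0014,1],[1.5,0.7,0.7,-0.0437,0,-0.0014,1],[1.5,0.7,0.75,-0.0437,0,-0.0014,1],[1.55,0.65,0.75,-0.0437,0,-0.0014,1],[1.55,0.6,0.8,-0.0437,0,-0.0014,1],[1.55,0.6,0.8,-0.0437,0,-0.0014,1],[1.5,0.55,0.85,-0.0437,0,-0.0014,1],[1.5,0.5,0.85,-0.0437,0,-0.0014,1],[0,0,0,0,0,0,1],[0,0,0,0,0,0,1]]';  python3 - <<'E'
from h import *
T0=meas();print(T0[:3,3],R.from_matrix(T0[:3,:3]).as_euler('xyz',degrees=True))
B=tgt(20,-.1222,.0515,.022,0);plan(B,4,T0,g=1)
d=r.get_image("wrist");cv2.imwrite('pics/w5.png',d['img'][:,:,::-1])
d=r.get_image("top");crop(d['img'],160,260,130,250,5,'pics/t5.png')
d=r.get_image("scene");crop(d['img'],180,320,190,290,5,'pics/s5.png')
E
```

```text
clock: 12.7
tool_pos: [0.515, 0.1701, 0.1426]
tool_rot: [159.9, 0.2, 101.1]
wrist_force: [-0.5, -0.2, -1.6]
finger_gap: 0.0134
std [0.0002 0.0001 0.0001]
[0.51540517 0.16997214 0.14286843] [159.89336558   0.17406744 101.09478119]
[0.02, -0.46, 1.21, 0.0005, 0.0007, 0.0002, 1]
[0.02, -0.46, 1.21, 0.0005, 0.0007, 0.0002, 1]
[0.02, -0.46, 1.21, 0.0005, 0.0007, 0.0002, 1]
[0.02, -0.46, 1.21, 0.0005, 0.0007, 0.0002, 1]
```

View pics/w5.png

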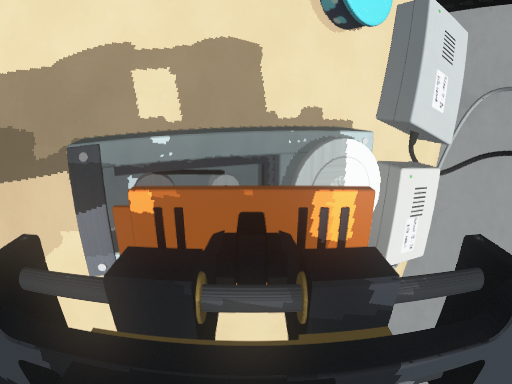

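View pics/s5.png

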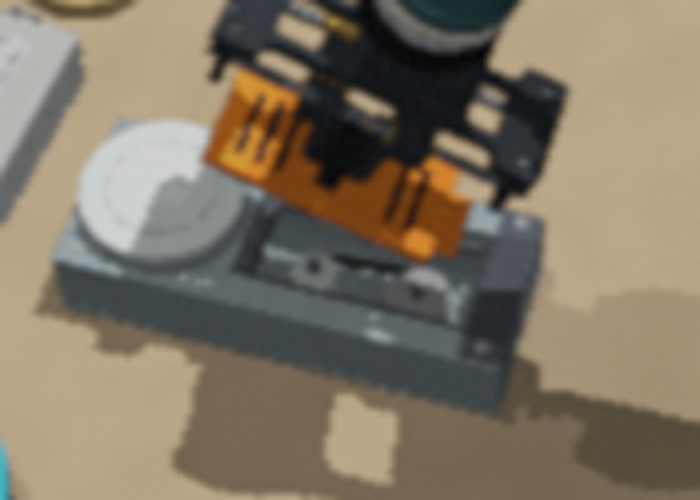

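The tilted cover hangs over the bay with its tongue toward the lip. I'll go down to the pre-hook pose.

```bash
python3 -m handwheel '[[0,-0.45,1.2,0,0,0,1],[0,-0.45,1.2,0,0,0,1],[0.05,-0.45,1.2,0,0,0,1],[0,0,0,0,0,0,1],[0,0,0,0,0,0,1]]';  python3 - <<'E'
from h import *
T0=meas(4);print(T0[:3,3],R.from_matrix(T0[:3,:3]).as_euler('xyz',degrees=True))
B=tgt(20,-.1222,.0515,.022,0);plan(B,1,T0,g=1)
d=r.get_image("wrist");crop(d['img'],60,400,120,270,2.3,'pics/w6.png')
d=r.get_image("scene");crop(d['img'],180,320,190,290,5,'pics/s6.png')
E
```

```text
clock: 13.78
tool_pos: [0.5147, 0.1707, 0.1038]
tool_rot: [159.9, 0.2, 101.1]
wrist_force: [-0.1, 0.1, -0.8]
finger_gap: 0.0137
std [0.0002 0.     0.0003]
[0.51500016 0.17079249 0.10426913] [159.86711705   0.16593547 101.12694939]
[-0.03, -0.51, 1.21, 0.0023, 0.0026, 0.0014, 1]
```

View pics/w6.png

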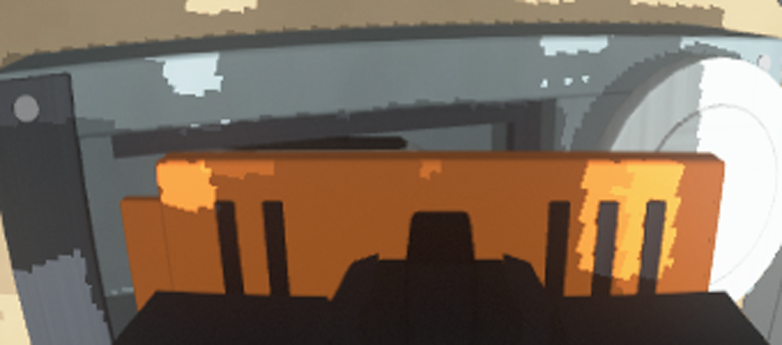

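View pics/s6.png

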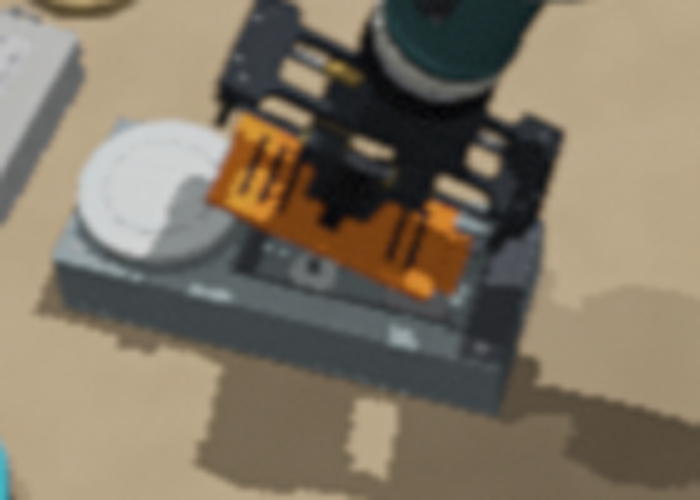

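```bash
python3 - <<'E'
from h import *
s=r.observe();d=r.get_image("wrist")
A=lambda x,y,z:onz(d,(60+(x+.5)/2.3-.5,120+(y+.5)/2.3-.5),z,s)
Y2=np.array([-X2[1],X2[0],0])
for x,y,z in((80,137,.056),(300,118,.056),(500,101,.056),(555,97,.056),(70,75,.058),(118,344,.058),(78,137,.058)):
    p=A(x,y,z)-LIP;print((x,y),"drive x,y mm",(p@X2*1000-124).round(1),(p@Y2*1000).round(1))
# cover far top edge, in tool-frame
T=toolT(s);o,k=None,None
for x,y in((165,160),(715,160)):
    o,k=ray(d,(60+(x+.5)/2.3-.5,120+(y+.5)/2.3-.5),s)
    oo=T[:3,:3].T@(o-T[:3,3]);kk=T[:3,:3].T@k
    q=oo+kk*(.0038-oo[2])/kk[2];print("cover edge tool",(q*1000).round(1)); w=T[:3,:3]@q+T[:3,3]-LIP;print(" drive",w@X2*1000-124,w@Y2*1000)
E
```

```text
(80, 137) drive x,y mm -123.6 35.8
(300, 118) drive x,y mm -62.2 35.5
(500, 101) drive x,y mm -1.5 36.4
(555, 97) drive x,y mm 17.7 36.7
(70, 75) drive x,y mm -124.2 52.9
(118, 344) drive x,y mm -122.4 -26.3
(78, 137) drive x,y mm -123.8 36.2
cover edge tool [ 32.4 -66.2   3.8]
 drive -99.1920331241291 32.572485174008655
cover edge tool [32.5 65.7  3.8]
 drive 24.62017023271818 32.83309183576701
```

```bash
python3 - <<'E'
from h import *
plan(tgt(20,-.1217,.0515,.022,0,.0009,11.2),1,meas(3),g=1)
E
python3 -m handwheel '[[0.03,-0.25,0.6,0.001,0.001,0.001,1],[0.03,-0.22,0.6,0.001,0.001,0.001,1],[0,0,0,0,0,0,1],[0,0,0,0,0,0,1]]'; python3 - <<'E'
from h import *
T0=meas(3)
plan(tgt(20,-.1217,.0515,.022,0,.0009,11.2),1,T0,g=1)
plan(tgt(20,-.1217,.0515,0,0,.0009,11.2),1,T0,g=1)
d=r.get_image("wrist");crop(d['img'],60,400,120,270,2.3,'pics/w7.png')
E
```

```text
std [0.0001 0.     0.0001]
[0.08, -0.44, 1.23, 0.0022, 0.0032, -0.0003, 1]
clock: 14.78
tool_pos: [0.5141, 0.1711, 0.0908]
tool_rot: [160.0, 0.0, 101.1]
wrist_force: [-0.3, -0.1, -1.1]
finger_gap: 0.0138
std [0.0001 0.     0.0002]
[0.02, 0.06, 0.0, -0.0004, 0.0012, -0.0022, 1]
[0.02, -2.14, 0.0, -0.0004, 0.0012, -0.0022, 1]
```

View pics/w7.png

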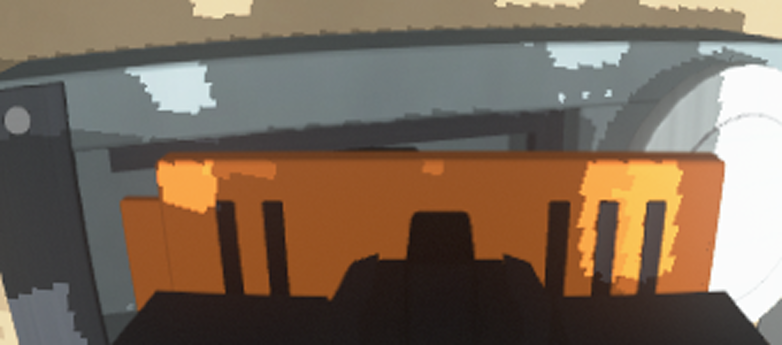

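```bash
python3 -m handwheel '[[0,-0.5,0,0,0,-0.001,1],[0,-0.5,0,0,0,-0.001,1],[0,-0.5,0,0,0.001,0,1],[0,0,0,0,0,0,1]]'; python3 -m handwheel '[[0,-0.3,0,0,0,0,1],[0,-0.3,0,0,0,0,1],[0,0,0,0,0,0,1],[0,0,0,0,0,0,1]]'; python3 - <<'E'
from h import *
T0=meas(3)
plan(tgt(20,-.1217,.0515,0,0,.0009,11.2),1,T0,g=1)
d=r.get_image("wrist");crop(d['img'],60,400,120,270,2.3,'pics/w8.png')
d=r.get_image("scene");crop(d['img'],180,320,190,290,5,'pics/s8.png')
E
```

```text
clock: 15.48
tool_pos: [0.4996, 0.1682, 0.0855]
tool_rot: [160.1, 0.0, 101.2]
wrist_force: [0.5, -0.6, -1.5]
finger_gap: 0.0135
clock: 15.98
tool_pos: [0.4949, 0.1674, 0.0839]
tool_rot: [160.0, 0.0, 101.2]
wrist_force: [0.2, -0.5, -1.9]
finger_gap: 0.0135
std [0. 0. 0.]
[0.02, -0.06, 0.01, -0.0001, 0.0002, -0.0002, 1]
```

View pics/w8.png

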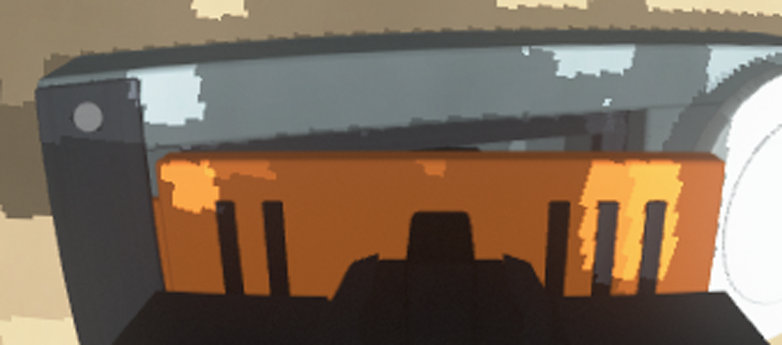

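View pics/s8.png

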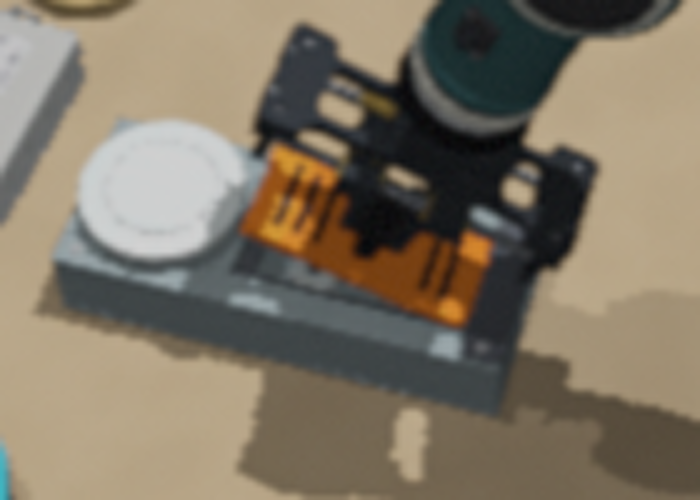

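The tongue is under the lip and I read no contact force. I'll swing down slowly about the tongue root, 1° per row.

```bash
python3 -m handwheel '[[0,-0.03,0.122,0.01745,0,0,1],[0,0.014,0.122,0.01745,0,0,1],[0,0.014,0.122,0.01745,0,0,1],[0,0.014,0.122,0.01745,0,0,1],[0,0.014,0.122,0.01745,0,0,1],[0,0.014,0.122,0.01745,0,0,1],[0,0.014,0.122,0.01745,0,0,1],[0,0.014,0.122,0.01745,0,0,1],[0,0,0,0,0,0,1]]'; python3 - <<'E'
from h import *
T0=meas(3)
plan(tgt(12,-.1217,.0515,0,0,.0009,11.2),1,T0,g=1)
d=r.get_image("wrist");crop(d['img'],60,400,120,270,2.3,'pics/w9.png')
E
```

```text
clock: 17.35
tool_pos: [0.4986, 0.1681, 0.0747]
tool_rot: [168.0, 0.0, 101.2]
wrist_force: [0.2, -0.4, -0.9]
finger_gap: 0.0135
std [0.0002 0.     0.    ]
[0.02, -0.01, -0.0, -0.0005, 0.0002, -0.0003, 1]
```

View pics/w9.png

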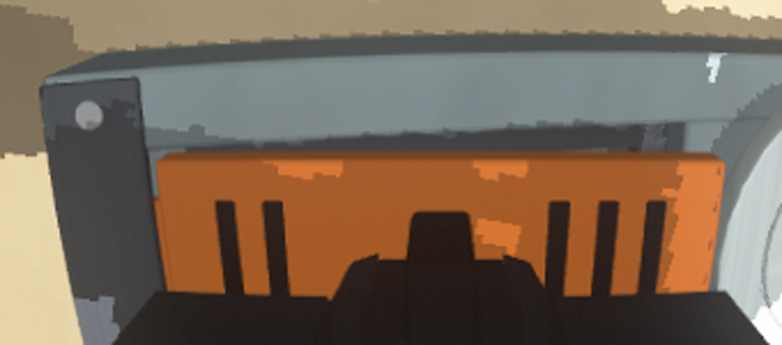

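```bash
python3 -m handwheel '[[0.02,0.014,0.122,0.01745,0,0,1],[0,0.014,0.122,0.01745,0,0,1],[0,0.014,0.122,0.01745,0,0,1],[0,0.014,0.122,0.01745,0,0,1],[0,0.014,0.122,0.01745,0,0,1],[0,0.014,0.122,0.01745,0,0,1],[0,0.014,0.122,0.01745,0,0,1],[0,0,0,0,0,0,1]]'; python3 - <<'E'
from h import *
T0=meas(3)
plan(tgt(5,-.1217,.0515,0,0,.0009,11.2),1,T0,g=1)
s=r.observe()
d=r.get_image("wrist");crop(d['img'],60,400,120,270,2.3,'pics/w10.png')
E
```

```text
clock: 18.55
tool_pos: [0.5009, 0.1687, 0.0665]
tool_rot: [175.0, 0.0, 101.2]
wrist_force: [0.8, 0.2, 0.2]
finger_gap: 0.0135
std [0.0001 0.     0.    ]
[0.0, -0.03, 0.01, 0.0, 0.0001, -0.0003, 1]
```

View pics/w10.png

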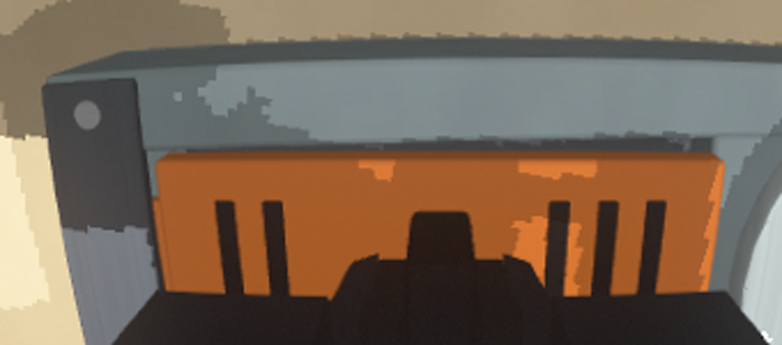

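```bash
python3 - <<'E'
from h import *
s=r.observe();d=r.get_image("wrist")
A=lambda x,y,z:onz(d,(60+(x+.5)/2.3-.5,120+(y+.5)/2.3-.5),z,s)
Y2=np.array([-X2[1],X2[0],0])
def D(x,y,z):
    p=A(x,y,z)-LIP;return (p@X2*1000-124).round(1),(p@Y2*1000).round(1)
print("lip",D(137,80,.058),D(148,190,.058),D(160,285,.058))
print("plate L edge",D(158,162,.0565),D(166,290,.0565),"R edge top",D(722,163,.068),D(714,290,.068))
print("bay end",D(712,140,.056),"far rim",D(160,149,.056),D(450,140,.056),D(700,137,.056),"cover far edge L",D(165,160,.0565),"R",D(718,160,.068))
d=r.get_image("wrist");crop(d['img'],110,210,160,260,7,'pics/w11a.png');crop(d['img'],330,400,160,260,7,'pics/w11b.png')
E
```

```text
lip (np.float64(-123.6), np.float64(53.1)) (np.float64(-123.5), np.float64(26.2)) (np.float64(-123.9), np.float64(0.8))
plate L edge (np.float64(-120.6), np.float64(32.7)) (np.float64(-123.1), np.float64(-1.3)) R edge top (np.float64(15.0), np.float64(32.7)) (np.float64(17.8), np.float64(-1.4))
bay end (np.float64(18.1), np.float64(35.5)) far rim (np.float64(-119.9), np.float64(35.8)) (np.float64(-50.0), np.float64(36.2)) (np.float64(14.4), np.float64(36.3)) cover far edge L (np.float64(-118.7), np.float64(33.2)) R (np.float64(13.8), np.float64(33.4))
```

View pics/w11a.png

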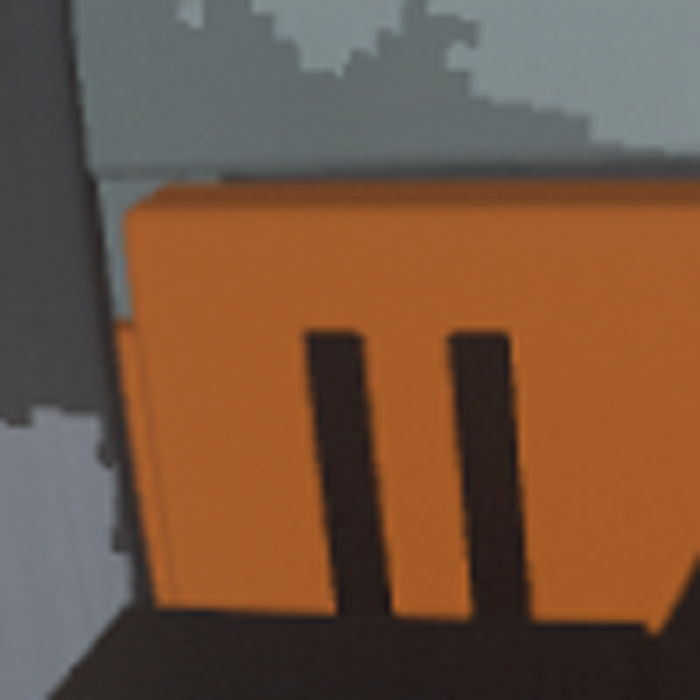

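View pics/w11b.png

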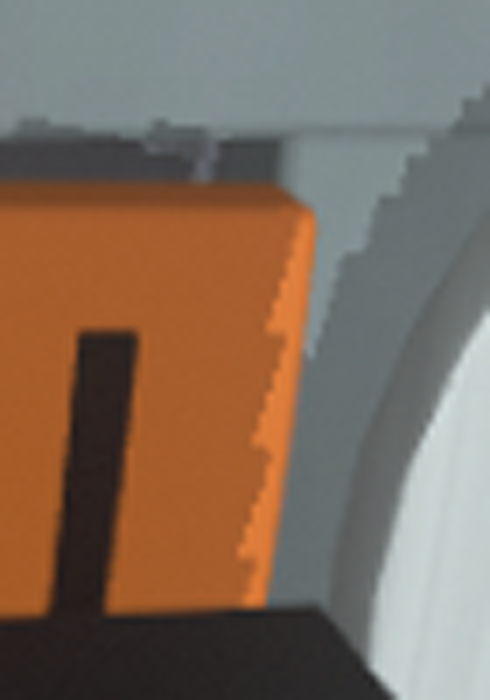

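```bash
python3 -m handwheel '[[0,-0.09,0,0,0,0,1],[0,0.014,0.122,0.01745,0,0,1],[0,0.014,0.122,0.01745,0,0,1],[0,0.014,0.122,0.01745,0,0,1],[0,0,0,0,0,0,1]]'; python3 -m handwheel '[[0,0.014,0.122,0.01745,0,0,1],[0,0.014,0.122,0.01745,0,0,1],[0,0,0,0,0,0,1],[0,0,0,0,0,0,1]]'; python3 - <<'E'
from h import *
T0=meas(4);s=r.observe();print(s['wrist_force'],s['torque'])
plan(tgt(0,-.1225,.051,0,0,.0009,11.2),1,T0,g=1)
d=r.get_image("wrist");crop(d['img'],60,400,120,270,2.3,'pics/w12.png')
E
```

```text
clock: 19.48
tool_pos: [0.5003, 0.1686, 0.0626]
tool_rot: [178.1, 0.0, 101.2]
wrist_force: [-1.7, -1.0, 3.2]
finger_gap: 0.014
clock: 19.98
tool_pos: [0.5008, 0.1687, 0.0611]
tool_rot: [-180.0, 0.0, 101.2]
wrist_force: [-3.9, -1.2, 7.5]
finger_gap: 0.0139
std [0. 0. 0.]
[-3.75425399 -1.24634582  7.87822185] [-0.20191112  0.45454048  0.01212401]
[0.0, -0.0, 0.13, -0.0006, 0.0002, -0.0003, 1]
```

View pics/w12.png

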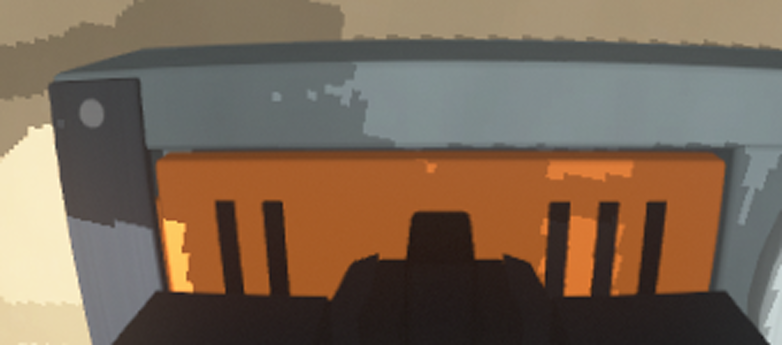

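```bash
python3 - <<'E'
from h import *
d=r.get_image("wrist");crop(d['img'],110,210,160,260,7,'pics/w13a.png');crop(d['img'],330,400,160,260,7,'pics/w13b.png')
d=r.get_image("scene");crop(d['img'],180,320,190,290,5,'pics/s13.png')
E
```

```text
(no output)
```

View pics/w13a.png

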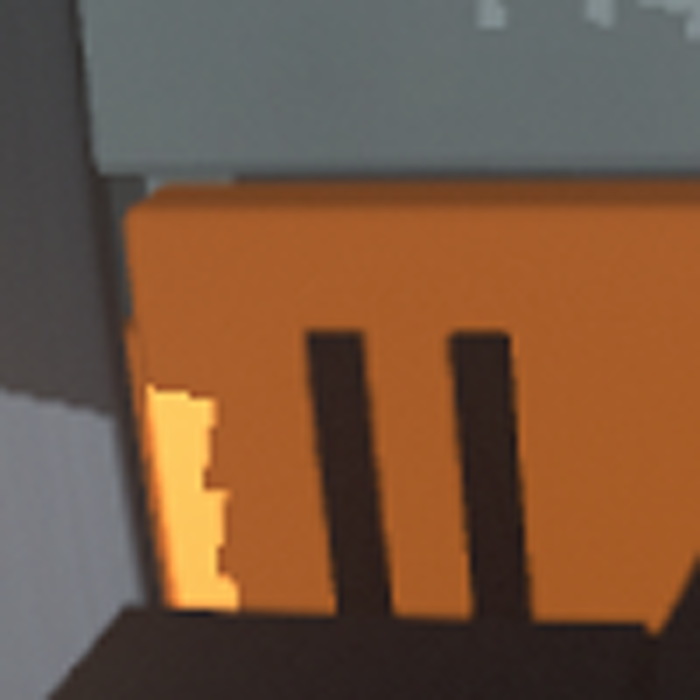

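View pics/w13b.png

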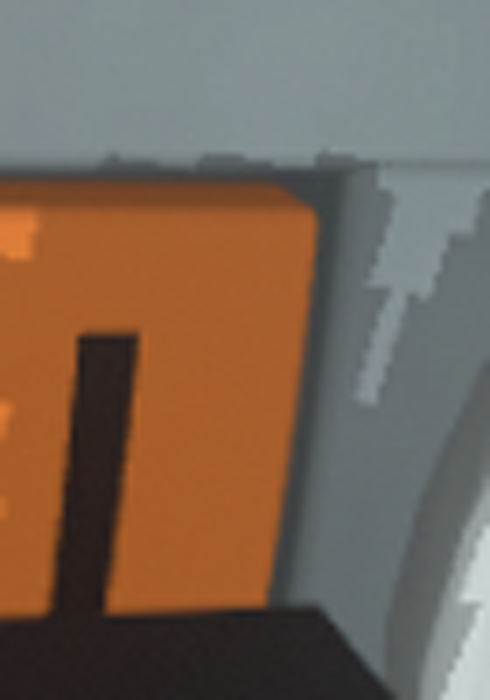

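View pics/s13.png

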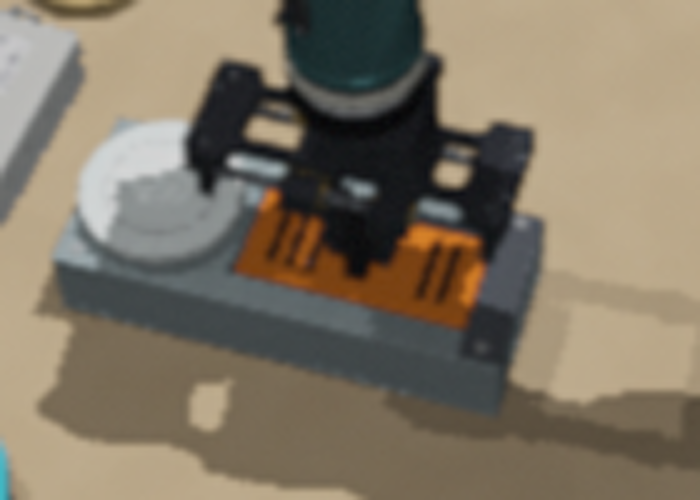

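```bash
python3 -m handwheel '[[0,0.007,0.061,0.0087,0,0,1],[0,0,0,0,0,0,1],[0,0,0,0,0,0,1]]'; python3 - <<'E'
from h import *
s=r.observe();print(s['tool_pos'],s['tool_rot'],s['wrist_force'],s['torque'])
E
python3 -m handwheel '[[0,0.007,0.061,0.0087,0,0,1],[0,0,0,0,0,0,1],[0,0,0,0,0,0,1]]'; python3 - <<'E'
from h import *
s=r.observe();print(s['tool_pos'],s['tool_rot'],s['wrist_force'],s['torque'])
E
```

```text
clock: 20.7
tool_pos: [0.5008, 0.1687, 0.0611]
tool_rot: [-179.5, 0.0, 101.2]
wrist_force: [-5.9, -1.6, 12.0]
finger_gap: 0.0139
[0.50077845 0.16872341 0.06109371] [-1.79459010e+02  1.10747831e-02  1.01187606e+02] [-5.91864541 -1.64768652 12.02574424] [-0.20335143  0.5289487  -0.00945406]
clock: 21.08
tool_pos: [0.5007, 0.1687, 0.061]
tool_rot: [-178.9, 0.0, 101.2]
wrist_force: [-8.1, -2.5, 16.5]
finger_gap: 0.0139
[0.50072166 0.16873143 0.0610205 ] [-1.78941395e+02  1.11355623e-02  1.01189672e+02] [-8.08920299 -2.54005529 16.53619089] [-0.27265165  0.82369088  0.05508554]
```

```bash
python3 -m handwheel '[[0,-0.014,-0.122,-0.0174,0,0,1],[0,0,0,0,0,0,1],[0,0,0,0,0,0,1]]'; python3 - <<'E'
from h import *
s=r.observe();print(s['tool_pos'],s['tool_rot'],s['wrist_force'],s['torque'])
A=lambda x,y,z:0
d=r.get_image("wrist");crop(d['img'],100,400,150,270,2.6,'pics/w14.png')
E
```

```text
clock: 21.45
tool_pos: [0.5012, 0.1688, 0.0611]
tool_rot: [180.0, 0.0, 101.2]
wrist_force: [-1.7, -0.3, 6.9]
finger_gap: 0.0141
[0.50120656 0.16884936 0.06106679] [1.79972258e+02 1.40453312e-03 1.01183144e+02] [-1.6891345  -0.3261464   6.89718706] [-0.11879051  0.39200973 -0.0108473 ]
```

View pics/w14.png

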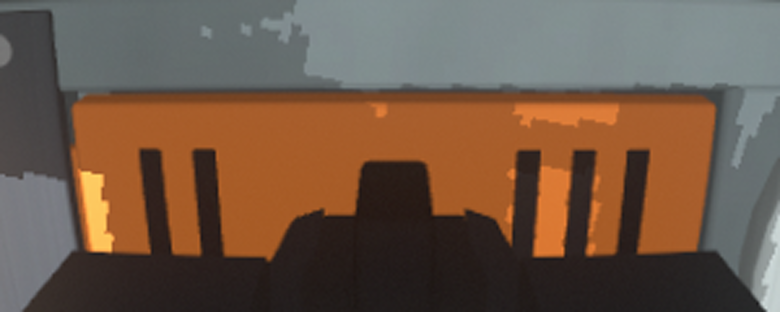

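The tool rests at z = 0.0611. That equals the seat height of 0.046 plus the 0.0151 offset read when I gripped the cover on the table, so the cover is home. I'll ease the pressure and let go.

```bash
python3 -m handwheel '[[0,0,-0.18,0,0,0,1],[0,0,0,0,0,0,1]]'; python3 -m handwheel '[[0,0,0,0,0,0,2],[0,0,0,0,0,0,3.5],[0,0,0,0,0,0,3.5],[0,0,0,0,0,0,3.5]]'; python3 -m handwheel '[[0,0,-0.5,0,0,0,3.5],[0,0,-2,0,0,0,3.5],[0,0,-3,0,0,0,3.5],[0,0,-3.5,0,0,0,3.5],[0,0,-3,0,0,0,3.5],[-3,0,0,0,0,0,3.5],[-3,0,0,0,0,0,3.5],[-3,0,0,0,0,0,3.5],[0,0,0,0,0,0,3.5],[0,0,0,0,0,0,3.5]]'; python3 - <<'E'
from h import *
s=r.observe();print(s['tool_pos'],s['tool_rot'])
d=r.get_image("wrist");cv2.imwrite('pics/w15.png',d['img'][:,:,::-1])
d=r.get_image("scene");crop(d['img'],180,320,190,290,5,'pics/s15.png')
E
```

```text
clock: 21.75
tool_pos: [0.5002, 0.1685, 0.0614]
tool_rot: [-179.9, 0.0, 101.2]
wrist_force: [-0.6, -0.5, -3.1]
finger_gap: 0.0131
clock: 22.25
tool_pos: [0.5006, 0.1687, 0.0621]
tool_rot: [-180.0, 0.0, 101.2]
wrist_force: [-0.3, 0.8, 0.2]
finger_gap: 0.0351
clock: 23.5
tool_pos: [0.518, 0.0808, 0.1823]
tool_rot: [-180.0, -0.0, 101.2]
wrist_force: [0.8, 0.4, 0.0]
finger_gap: 0.035
[0.51797451 0.08081944 0.18227408] [-1.79994906e+02 -2.34581550e-02  1.01151063e+02]
```

View pics/w15.png

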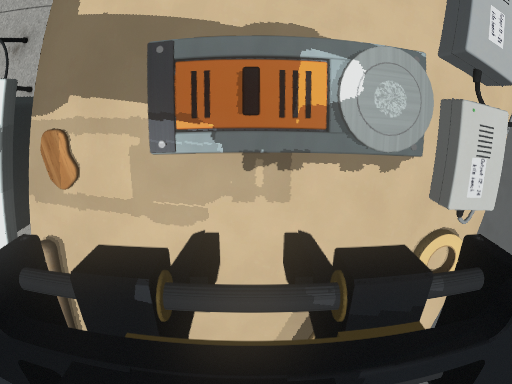

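View pics/s15.png

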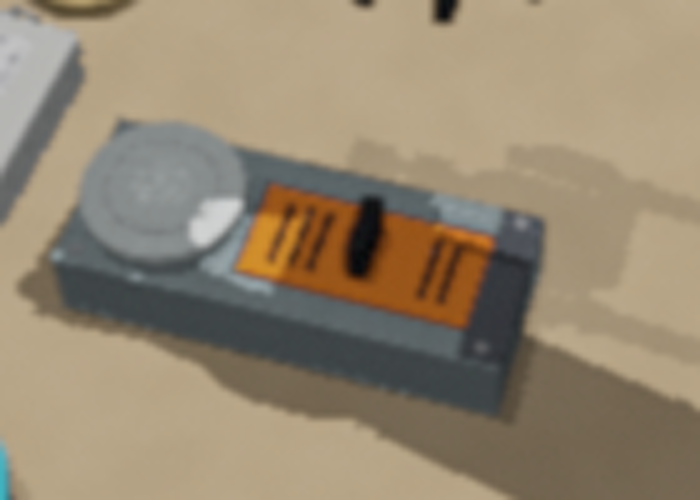

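```bash
python3 - <<'E'
from h import *
d=r.get_image("wrist");crop(d['img'],145,345,35,160,4,'pics/w16.png')
e=r.get_image("top");cv2.imwrite('pics/t16.png',e['img'][:,:,::-1])
E
```

```text
(no output)
```

View pics/w16.png

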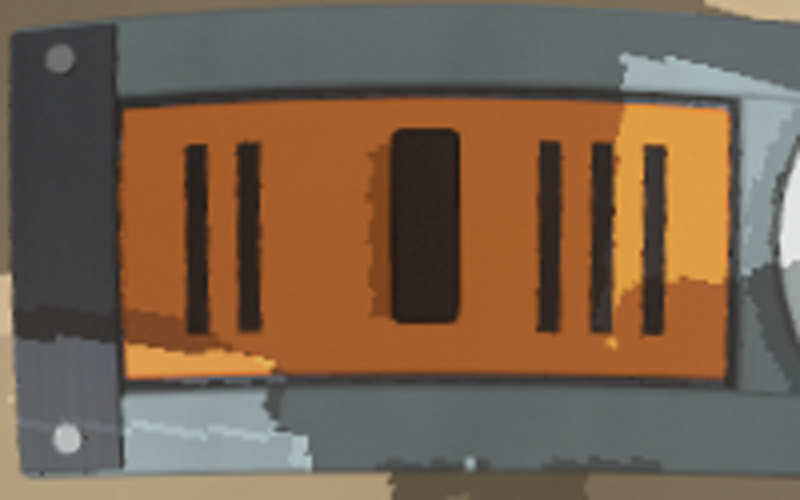

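View pics/t16.png

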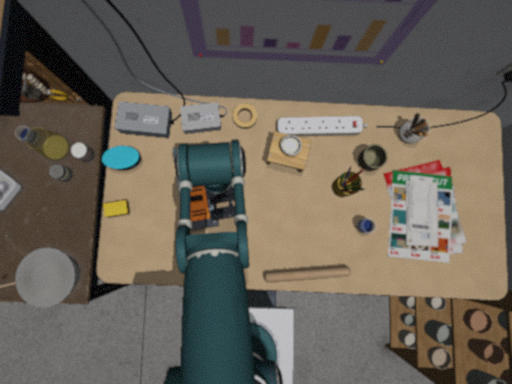

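The cover lies flush, with thin even gaps on all sides. The tongue is under the lip and the bystanders haven't moved. I'll hand it in.

```bash
python3 - <<'E'
from h import *
print(r.observe()['clock'],r.finish_job())
E
```

```text
the job is handed in; nothing more can be done
23.7 None
```

The cover is home in the belt bay and released; I handed the job in at 23.7 s of the 56 s allowed. I drew it out of the shelf by its tongue end, set it flat on the table and let go. I then took it by the black grip and hooked the tongue under the lip at a 20° tilt. From there I swung it down at 1° per step, eased the pressure and opened the fingers.

**Last checks:**
- **Fit:** The wrist and scene pictures show the plate flush with the side rims, with thin even gaps all round and the tongue under the lip.
- **Height:** The tool rested at z = 0.0611 m, which matches the seat height plus the grip offset read on the table.
- **Bystanders and robot:** The pot, jar, tin and yellow box are where they were in the top view. The gripper hung clear at z = 0.18 m, reading no force beyond sensor noise.

**What disagreed:**
- **Early contact:** It came about 1 mm higher than my first height estimate. That estimate ignored a roughly 2.6 mm rise of the tool when the fingers closed.
- **Over-rotation:** Before I saw that, I turned about 1° too far, peaking at about 16 N upward on the tool, and turned back before releasing. Wrist torque alone did not tell me which end was touching.

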